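Leak-check a canister in the toggle-clamp nest

ROBOT

A 7-joint arm with a two-finger parallel gripper is mounted at the origin on the work surface. World frame = base frame: x ahead of the robot, y to its left, z up, the work surface at z = 0. Lengths are in m, angles in rad, forces in N, time in s.
With the tool pointing down it reaches from about 0.4 to 0.85 m from the base axis. Payload 4.5 kg.
Tool frame: the origin (TCP) lies midway between the tips of the shut fingers; the grasp point (between the pads) lies 19 mm behind it; z points along the fingers, y is the line along which they close (so a half turn about z gives the same grasp; the last joint's range is limited). The gripper opens to 88 mm and grips with 3 to 60 N. Pads are 18 mm wide; open, the fingers measure 123 mm over their backs; the gripper's body (75 mm by 187 mm) begins 45 mm behind the grasp point.
Start: joints at [-1.231, 0.689, -0.195, 1.565, 0.157, 0.902, -0.215], TCP at [0.188, 0.596, 0.239] pointing down, gripper open.
Joint ranges: [-3.01, 3.01], [-0.46, 2.08], [-1.47, 1.51], [0.13, 2.56], [-1, 4.14], [0.04, 2.09], [-2.66, 2.66]. Speed limits (rad/s): [2.57, 2.57, 3.14, 3.14, 3.14, 3.14, 3.14].

INTERFACE

Orientations are given as a unit quaternion [x, y, z, w].
In Python, from plant import r gives the robot as it stands.
- The arm moves only by the tool move_arm, never from a script. Its argument "targets" is a list that holds one entry, the list of rows, each a list of 7 numbers: the opening, from 0 (shut) to 1 (fully open), then the shift along the tool's x, y, z in mm, then the turn, a rotation vector about the tool's x, y, z in degrees. In form: [[[claw, dx, dy, dz, ax, ay, az], ...]]. A call has 1 to 10 rows; each row is the pose to reach, as a shift and turn from the pose commanded when the call began, along the tool's axes at that moment; what a row does not reach only later rows make up. A row lasts 1/8 s, in which the tool goes at most 62.5 mm and 10.7 degrees, less where a joint would pass 70% of its speed; a pose out of reach is approached as far as the arm can. A call with a gripper value outside its range is refused whole. The fingers move at their own pace and stop on an object; "newtons" is the grip in N (left out, the last holds). Time passes only in rows, so rows that repeat a pose let the fingers close. It gives the time, the measured TCP pose, the force, the opening and the grip force at its end, in the units of the state.
- r.get_state(): the state, without advancing time (a new reading comes with each control period).
- r.snapshot(name): name is "scene" or "side" or "wrist"; returns the picture (384x512x3 uint8, red, green, blue); there is no depth.
- r.camera_info(name): a dict with "fx", "fy", "cx", "cy" (pixels), "R" (3x3) and "t" (3): a world point X has camera coordinates R X + t. Camera axes: x right, y down, z forward; pixel columns grow to the right and rows downward; lengths in m; the calibration is good to about 2 mm. A picture is of the moment at which its call begins: read the wrist's pose just before it. camera_info takes no time and is no camera call; for the wrist camera it gives the pose at the moment of the call.
- r.finish_job(): hands the job in; it is judged then, once.
The state is a dict: "clock": time; "q": joint angles; "qd": joint speeds; "joint_torque": joint torques, N m; "tool_pos": TCP position; "eef_rot": TCP orientation; "contact_force": force on the tool from outside, world axes, zero at the start; "moment": the same for the moment, N m; "opening": opening from 0.0 (shut) to 1.0 (fully open); "finger_force": force on a finger pad.
Only numpy, scipy, OpenCV 4.12 (cv2) and the standard library are available. Lean on these libraries where they do the work, as an engineer would, in place of code of your own. Each camera call takes 0.05 s, during which the arm holds its last target. There are 200 camera calls.

TASK

Leak-check the steel canister in the nest: swing the toggle clamp over centre so that its pad is down on the lid, turn the air valve fully open for two seconds and fully shut again, with the clamp on for as long as there is air. Then throw the clamp fully back before you move the canister, and set it down gently, upright, on the floor of the steel tray next to the bowl; do not tip it or disturb the other things.

Things in the scene. Friction and masses are not known exactly. Their poses are not given: they have to be found in the camera images.
- fixture: leak-test nest bolted to the bench: grey base plate 230 x 120 x 16 mm (x from -70 to +160, y +-60) with four 10 mm high stops around the canister and a toggle-clamp bracket (58 mm wide with its pin, 128 mm high, from x = +65 to +105). Origin on the bench directly under the canister's place; z up, +x from the canister to the clamp's hinge
- nest (a point): centre of the canister's place on the nest plate, 16 mm above the bench; axes as the fixture's
- clamp_hinge (a point): the clamp's hinge axis: 85 mm along the fixture's x from the canister's axis, 118 mm above the bench; the axis lies along the fixture's y
- clamp (a joint): toggle clamp arm, rad. 0 = down, arm level, pointing to the fixture's -x, pad on the lid; 2.1 = thrown fully back (arm 30 degrees past upright, leaning to the fixture's +x). It tips over centre about upright (1.5): past that it goes home by its own weight, slowly, either way; about 4 N at the bar moves it. Arm 16 mm wide, 12 mm thick, with a 15 mm rib on top
- clamp_bar (a point): middle of the T-bar handle at the end of the clamp arm, 140 mm from the hinge axis: round steel bar 14 mm dia., 110 mm long, parallel to the hinge axis (along this point's y), free to 47 mm each side of the arm. At joint value q it is at the hinge plus 140 mm * (-cos q along the fixture's x, sin q up)
- clamp_pad (a point): round rubber pad, 22 mm dia., on a 27 mm spindle under the clamp arm, 85 mm from the hinge; this point is at the middle of its pressing face
- canister: plain stainless water-trap canister with flat lid, 52 mm dia., 75 mm high, 250 g, standing in the nest; origin under its centre, z up its axis
- valve_stand: air valve stand, base plate 130 x 260 x 8 mm; 20 mm upright pipes at x = +5, y = +80 and -160 mm carry a level 20 mm pipe along y, centre 250 mm up, x = +5; under it a brass valve whose spindle slopes 35 degrees from vertical towards the stand's -x (robot's side). The pipe bars an upright gripper: come in tilted along the spindle. Origin on the bench under the valve's middle, z up
- valve (a joint): quarter-turn valve handle, rad. 0 = closed stop (handle points down the slope, to the stand's -x); 1.571 = open stop (handle points to the stand's -y). Stays where it is left; about 2 N at the knob turns it
- valve_pivot (a point): point on the valve's spindle at the upper face of the handle, about 137 mm above the bench. This point's z is the spindle axis (up, sloping 35 degrees to the stand's -x); its -x runs along the handle to the knob; it turns with the handle
- valve_knob (a point): grip point on the handle's knob: a round post 16 mm dia. that stands 34 mm tall on the handle, parallel to the spindle, 60 mm from it; this point is on the post's axis, 24 mm above the handle and 10 mm below the post's top. Axes as valve_pivot's
- tray_stand: stainless steel tray 290 x 190 mm with an 18 mm high, 4 mm thick rim, on two stacked breeze blocks 100 mm high (290 x 190 mm) on the bench; origin on the bench under its centre, x along its length away from the robot
- tray_floor (a point): centre of the tray's floor, 104 mm above the bench; axes as the tray stand's. Its near half (-x) is free, the bowl stands on its far half
- bowl: white ceramic bowl, 100 mm across, 45 mm high, standing on the far half of the steel tray; origin under its centre
- bottle: blue plastic bottle with twist cap, 70 mm dia., 190 mm high, on the bench; origin under its centre; bystander
- dipstick: stainless dipstick, a 6 mm rod 300 mm long with a loop at one end, lying along its own x; bystander
- scoop: orange plastic scoop, 80 x 60 x 35 mm with a 90 mm handle to -x, lying on the bench; bystander
- vice: small steel vice-style clamp, 110 x 60 x 52 mm, on the bench; bystander
- jar: amber glass jar, 64 mm dia., 80 mm high; bystander
- spanner: steel spanner 150 mm long lying along its own x; bystander
Mind the look-alikes: they are no part of the job. What is shaped like the canister but red is not meant.

How it is judged:
By the outcome, as a careful person would: the job done as asked, in the order asked, and still so for the second after the job is handed in, with the robot touching nothing.
It also fails if it takes over 70 s, if anything falls off the work surface, if the arm or the gripper's body presses on something with over 40 N, if the wrist force passes 120 N, or if a joint passes its speed limit or range.

## Working session

There is one attempt and no reset: what is moved stays moved. The work goes in short steps, Python scripts to look and compute and a tool call to move; the robot and the scene stay as the last step left them, time stands still between calls to the robot, and variables do not carry over. Pictures are saved under pics/ and viewed, at most 10 in all, crops included, and the job is handed in when it is done.

Besides the shell and the picture viewer there is one more tool, called after "Request:" by a JSON object that holds its "fn" and its "kwargs", one argument or row to a line. move_arm: Moves the arm, as the interface text tells. Its arguments: {"type":"object","properties":{"targets":{"type":"array","items":{"type":"array","items":{"type":"array","items":{"type":"number"}}}},"newtons":{"type":"number"}},"required":["targets"]}

```bash
ls && mkdir -p pics
python3 - <<'E'
from plant import r
import cv2,json
print(r.get_state())
for n in("scene","side"):
    im=r.snapshot(n); cv2.imwrite(f"pics/{n}0.png",cv2.resize(im[:,:,::-1],(800,600),interpolation=cv2.INTER_CUBIC))
    cv2.imwrite(f"pics/{n}_raw.png",im[:,:,::-1])
    i=r.camera_info(n);print(n,{k:getattr(v,'tolist',lambda:v)() for k,v in i.items()})
E
```

```text
pics
{'clock': 0.0, 'q': array([-1.23117504,  0.68998697, -0.19452133,  1.56633751,  0.1572962 ,
        0.90252468, -0.215108  ]), 'qd': array([-6.77827538e-04, -1.91825462e-04,  1.70383221e-03,  5.77771202e-05,
       -7.60232473e-04, -7.58084729e-04,  6.97745990e-04]), 'joint_torque': array([ 2.76004748e-04, -5.27569020e+01, -1.26656301e+00, -1.53423142e+01,
       -5.25534817e-02,  6.64742023e-03,  1.70586109e-04]), 'tool_pos': array([0.18802453, 0.59537563, 0.23791011]), 'eef_rot': array([ 1.52276384e-01,  9.88337510e-01, -9.29050734e-04, -7.68743077e-05]), 'contact_force': array([ 0.10204367, -0.05069608, -0.1362467 ]), 'moment': array([ 0.00203081, -0.02555919, -0.01215606]), 'finger_force': 0.0, 'opening': 0.9951094441428082}
scene {'fx': 471.84375953772286, 'fy': 471.84375953772286, 'cx': 260.3067387760952, 'cy': 201.88688570946894, 'R': [[0.8013532288763047, 0.5981775074081414, -0.004083160602269738], [0.5113020738008729, -0.6884808764425708, -0.5143581165878462], [-0.3104886340857706, 0.41009480904280304, -0.8575657733956619]], 't': [-0.44326676463933434, -0.2234354406525073, 1.3167034812217118]}
side {'fx': 358.135540271574, 'fy': 358.135540271574, 'cx': 264.6013304545721, 'cy': 183.1495652053091, 'R': [[0.7329510539438464, -0.6800856247537335, -0.016318563843945116], [-0.5175561516053688, -0.5418986934380059, -0.6621793080319126], [0.4414956199760596, 0.493790794824596, -0.7491677171958552]], 't': [-0.3885530626007781, 0.3700270034235814, 0.755739212702879]}
```

View pics/scene0.png

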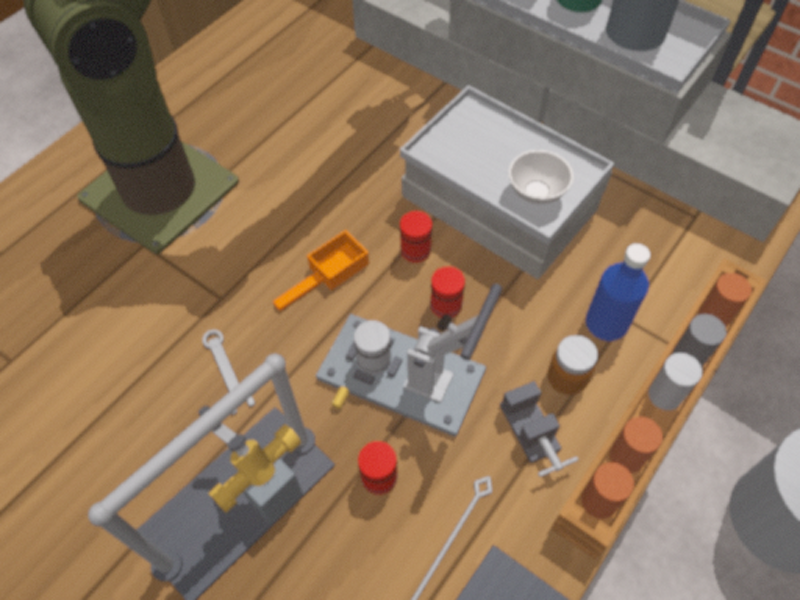

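View pics/side0.png

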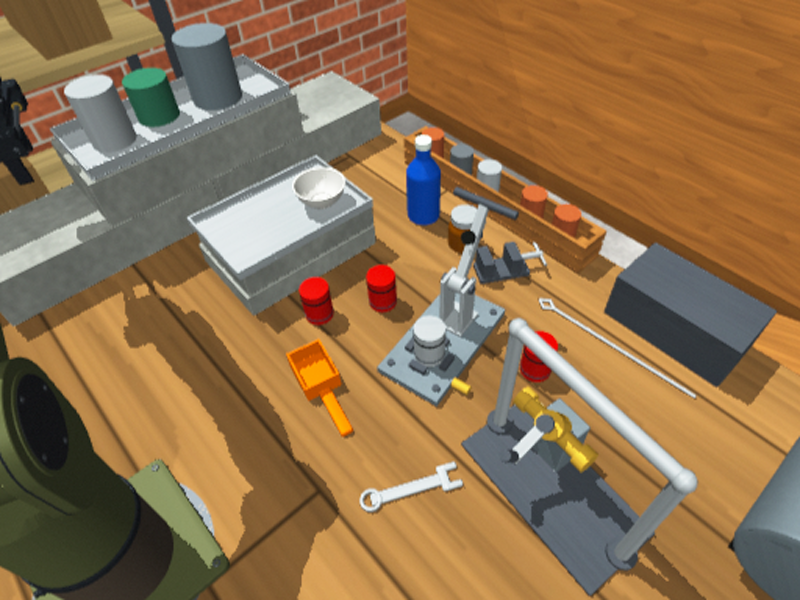

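The pictures show the steel canister in the nest at scene (372,345) and side (430,340). Three red look-alikes stand at scene (415,235), (447,290) and (378,467). The clamp is thrown back with its T-bar at scene (482,320). The valve is at scene (255,465) and the tray with the bowl at scene (505,165). The grey canister between the nest's stops is the one meant. I'll fit poses and confirm it in an enlarged crop with an overlay.

```bash
cat > h.py <<'E'
import numpy as np, cv2, json
from scipy.optimize import least_squares
from scipy.spatial.transform import Rotation as Ro
from plant import r
S=1.5625
def proj(ci,X):
    c=np.asarray(X)@np.array(ci['R']).T+np.array(ci['t'])
    return np.c_[ci['fx']*c[:,0]/c[:,2]+ci['cx'],ci['fy']*c[:,1]/c[:,2]+ci['cy']]
def T(p,L):
    return Ro.from_euler('z',p[2]).apply(np.asarray(L,float))+[p[0],p[1],0]
CI={n:r.camera_info(n) for n in('scene','side')}
def fit(obs,p0,sc=S):
    f=lambda p:np.concatenate([((proj(CI[n],T(p,[o[0] for o in ob]))-np.array([o[1] for o in ob])/sc)).ravel() for n,ob in obs.items()])
    s=least_squares(f,p0,loss='soft_l1');return s.x,f(s.x).reshape(-1,2)
E
cat > fit1.py <<'E'
from h import *
np.set_printoptions(precision=4,suppress=True)
fx={'scene':[((-.07,.06,.016),(350,318)),((-.07,-.06,.016),(318,376)),((.16,-.06,.016),(458,432)),((.16,.06,.016),(485,372)),((0,0,.091),(373,335))],
 'side':[((-.07,.06,.016),(378,368)),((-.07,-.06,.016),(435,400)),((.16,-.06,.016),(507,300)),((0,0,.091),(430,328))]}
vs={'scene':[((.005,.08,.25),(275,365)),((.005,-.16,.25),(103,512)),((.005,.08,.008),(302,440)),((.005,-.16,.008),(168,570))],
 'side':[((.005,.08,.25),(517,327)),((.005,-.16,.25),(683,482)),((.005,.08,.008),(499,425)),((.005,-.16,.008),(619,555))]}
tr={'scene':[((-.145,.095,.12),(470,92)),((-.145,-.095,.12),(402,152)),((.145,-.095,.12),(545,235)),((.145,.095,.12),(610,165))],
 'side':[((.145,.095,.12),(320,157)),((-.145,.095,.12),(188,218)),((-.145,-.095,.12),(245,282)),((.145,-.095,.12),(373,203))]}
bw={'scene':[((0,0,.149),(541,174))],'side':[((0,0,.149),(320,183))]}
P={}
for k,o,p0 in(('fix',fx,(.5,.1,.3)),('valve',vs,(.5,-.2,0)),('tray',tr,(.5,.4,0)),('bowl',bw,(.6,.4,0))):
    P[k],e=fit(o,p0);print(k,P[k],np.degrees(P[k][2]),'\n',e.round(1).tolist())
json.dump({k:v.tolist() for k,v in P.items()},open('P.json','w'))
t=np.radians(35)
for n,win in(('scene',(120,190,330,384)),('side',(230,150,450,384))):
    im=cv2.imread(f'pics/{n}_raw.png');z=4;x0,y0,x1,y1=win
    c=cv2.resize(im[y0:y1,x0:x1],None,fx=z,fy=z,interpolation=cv2.INTER_CUBIC)
    def dr(p,L,col,cl=True):
        q=((proj(CI[n],T(p,L))-[x0-.5,y0-.5])*z).astype(np.int32);cv2.polylines(c,[q],cl,col,1,cv2.LINE_AA)
    dr(P['fix'],[(-.07,.06,.016),(-.07,-.06,.016),(.16,-.06,.016),(.16,.06,.016)],(0,255,0))
    a=np.linspace(0,6.28,40)
    for h in(.016,.091):dr(P['fix'],np.c_[.026*np.cos(a),.026*np.sin(a),0*a+h],(255,0,255))
    hb=lambda q,y:(.085-.14*np.cos(q),y,.118+.14*np.sin(q))
    dr(P['fix'],[hb(2.1,-.055),hb(2.1,.055)],(0,255,255),False)
    dr(P['valve'],[(.005,.08,.008),(.005,.08,.25),(.005,-.16,.25),(.005,-.16,.008)],(0,255,0),False)
    cv2.imwrite(f'pics/{n}_c.png',cv2.resize(c,None,fx=min(800/c.shape[1],600/c.shape[0]),fy=min(800/c.shape[1],600/c.shape[0]),interpolation=cv2.INTER_AREA))
E
python3 fit1.py
```

```text
fix [ 0.5258 -0.046   0.2295] 13.149586101599445 
 [[-0.0, -2.5], [-1.9, 0.5], [-0.2, 1.4], [1.2, -3.9], [-0.6, 1.0], [-0.6, -2.2], [1.7, -0.3], [-1.0, 4.0], [0.1, -1.8]]
valve [ 0.5037 -0.2879 -0.1175] -6.729602748823604 
 [[-0.7, -0.4], [-2.1, 1.3], [-1.0, 0.7], [-1.4, -2.6], [0.4, -0.5], [-0.6, -2.5], [-0.3, -3.0], [0.4, -2.1]]
tray [ 0.5024  0.3261 -0.0325] -1.8608171689550206 
 [[-3.6, -2.6], [-4.3, -0.1], [0.2, 3.9], [0.2, 0.8], [-1.1, -1.3], [0.4, -0.2], [-3.3, -5.2], [1.5, -2.6]]
bowl [0.5799 0.3099 0.    ] 0.0 
 [[-0.3, 0.4], [-0.3, -0.9]]
```

View pics/scene_c.png

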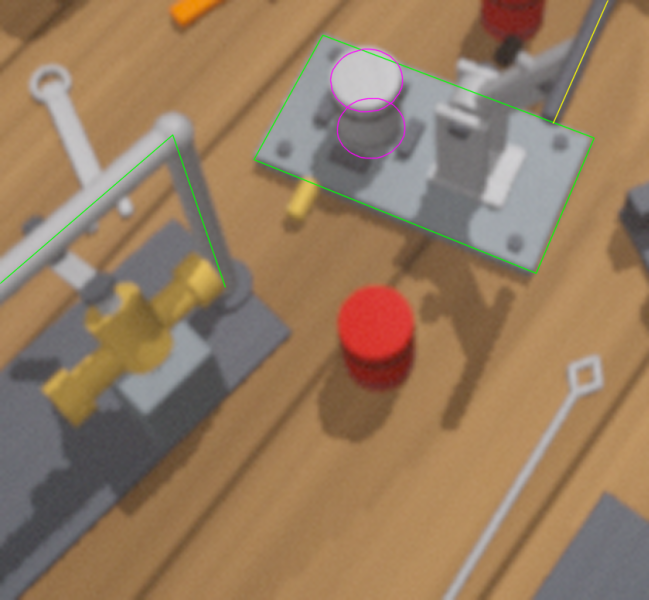

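View pics/side_c.png

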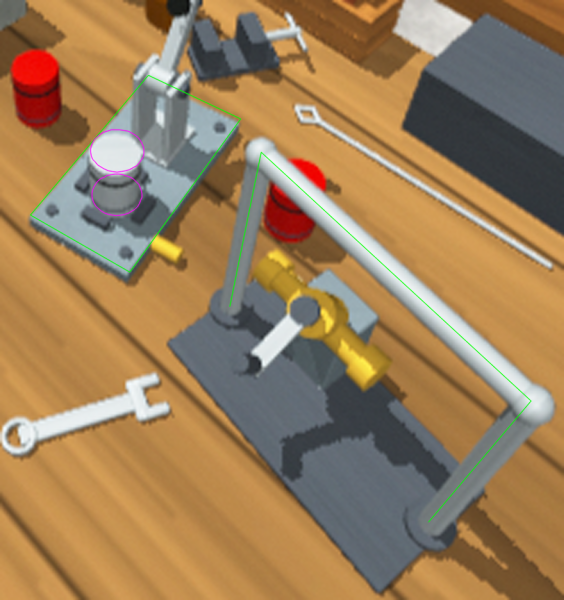

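The crops confirm the steel canister in the nest: lid at scene crop (367,80), side crop (117,150). The fixture overlay sits on the plate edges. The valve handle runs from hub (306,310) to knob (250,362) in the side crop, i.e. closed. The stand fit still needs refining.

```bash
cat > fit2.py <<'E'
from h import *
np.set_printoptions(precision=4,suppress=True)
P=json.load(open('P.json'))
sc=lambda u,v:((120+u/3.093-.5)*1,(190+v/3.093-.5)*1)
sd=lambda u,v:((230+u/2.564-.5)*1,(150+v/2.564-.5)*1)
# fixture with bar
hb=lambda q,y:(.085-.14*np.cos(q),y,.118+.14*np.sin(q))
fx={'scene':[((-.07,.06,.016),sc(322,36)),((-.07,-.06,.016),sc(255,159)),((.16,-.06,.016),sc(536,271)),((.16,.06,.016),sc(593,138)),((0,0,.091),sc(367,80)),(hb(2.1,-.055),sc(551,121))],
 'side':[((-.07,.06,.016),sd(31,215)),((-.07,-.06,.016),sd(127,272)),((.16,-.06,.016),sd(239,119)),((0,0,.091),sd(117,150))]}
p,e=fit(fx,P['fix'],1);print('fix',p,e.round(1).tolist());P['fix']=p.tolist()
t=np.radians(35);a=np.array([-np.sin(t),0,np.cos(t)]);d=np.array([-np.cos(t),0,-np.sin(t)])
def vobs(px):
    pv=np.array([px,0,.137]);kt=pv+.06*d+.034*a
    return {'scene':[((.005,.08,.25),sc(175,130)),((.005,.08,.008),sc(231,287)),(pv,sc(98,292)),(kt,sc(33,229))],
 'side':[((.005,.08,.25),sd(260,150)),((.005,-.16,.25),sd(540,403)),((.005,.08,.008),sd(232,308)),((.005,-.16,.008),sd(432,525)),(pv,sd(306,313)),(kt,sd(250,362)),
  ((-.065,.09,.008),sd(168,343)),((-.065,-.17,.008),sd(380,590))]}
for px in(-.05,-.04,-.03,-.02,-.01):
    p,e=fit(vobs(px),P['valve'],1);print(px,p,np.abs(e).sum().round(1),e.round(1).tolist())
json.dump(P,open('P.json','w'))
E
python3 fit2.py
```

```text
fix [ 0.5251 -0.0455  0.2303] [[0.2, -0.4], [-0.4, -0.0], [-0.0, 0.4], [0.2, -0.3], [-0.2, -0.3], [0.6, 0.2], [-0.6, 0.1], [0.7, 0.1], [0.4, 0.1], [-0.2, 0.2]]
-0.05 [ 0.5081 -0.2898 -0.1232] 133.7 [[0.5, 3.9], [-0.8, 1.9], [-14.3, -13.9], [-13.5, -13.7], [2.8, -0.0], [-1.3, -1.4], [1.0, -1.3], [0.3, -1.7], [-15.1, 9.5], [-19.8, 11.5], [1.2, -2.3], [1.0, -0.8]]
-0.04 [ 0.5081 -0.2898 -0.1226] 107.9 [[0.5, 3.8], [-0.8, 1.9], [-11.2, -10.6], [-10.6, -10.7], [2.8, -0.0], [-1.3, -1.4], [1.0, -1.3], [0.4, -1.7], [-11.4, 6.8], [-15.9, 8.6], [1.2, -2.2], [1.1, -0.8]]
-0.03 [ 0.508  -0.2898 -0.1221] 82.2 [[0.4, 3.8], [-0.9, 1.9], [-8.0, -7.4], [-7.6, -7.6], [2.7, 0.0], [-1.3, -1.4], [1.0, -1.3], [0.4, -1.7], [-7.8, 4.1], [-12.0, 5.7], [1.1, -2.2], [1.1, -0.8]]
-0.02 [ 0.5079 -0.2898 -0.1214] 56.5 [[0.3, 3.7], [-0.9, 1.8], [-4.9, -4.1], [-4.7, -4.5], [2.7, 0.1], [-1.3, -1.4], [0.9, -1.2], [0.4, -1.7], [-4.2, 1.5], [-8.2, 2.9], [1.1, -2.1], [1.1, -0.7]]
-0.01 [ 0.5066 -0.2899 -0.118 ] 32.5 [[-0.3, 3.3], [-1.5, 1.4], [-2.2, -1.1], [-2.2, -1.6], [2.2, 0.5], [-1.4, -1.0], [0.5, -0.8], [0.2, -1.4], [-1.0, -0.7], [-4.7, 0.6], [0.7, -1.6], [1.1, -0.3]]
```

```bash
cat >> h.py <<'E'
P=json.load(open('P.json'))
def W(k,L): return T(P[k],[L])[0]
def rotdown(yaw): # tool y along heading yaw, z down
    y=np.array([np.cos(yaw),np.sin(yaw),0]);z=np.array([0,0,-1.]);return Ro.from_matrix(np.c_[np.cross(y,z),y,z])
def rel(pts,s=None):
    """pts: list of (world xyz, Rotation) -> rows in tool axes (mm,deg); nearest of the two half turns"""
    s=s or r.get_state();p0=s['tool_pos'];R0=Ro.from_quat(s['eef_rot'])
    for x,R in pts:
        c=[(R0.inv()*R*k).as_rotvec(degrees=True) for k in(Ro.identity(),Ro.from_euler('z',180,degrees=True))]
        v=min(c,key=np.linalg.norm)
        print(np.round(R0.inv().apply(np.asarray(x)-p0)*1000,1).tolist(),v.round(1).tolist())
bar=lambda q,dx=0,dy=0,dz=0:(.085-.14*np.cos(q)+dx,dy,.118+.14*np.sin(q)+dz)
E
python3 - <<'E'
from h import *
R=rotdown(P['fix'][2]); s=r.get_state(); print(W('fix',bar(2.1)),Ro.from_quat(s['eef_rot']).as_matrix().round(2).tolist())
rel([(s['tool_pos']+[0,0,.16],R),(W('fix',bar(2.1,0,.03,.16)),R),(W('fix',bar(2.1,0,.03,-.022)),R)])
print('arc');s=dict(s);s['tool_pos']=W('fix',bar(2.1,0,.03,-.022));s['eef_rot']=R.as_quat()
rel([(W('fix',bar(q,-.010,.03,-.022)),R) for q in(2.0,1.85,1.7,1.55,1.4,1.25)]+[(W('fix',bar(1.25,0,.03,.1)),R)],s)
E
```

```text
[ 0.67663759 -0.00997838  0.23884931] [[-0.95, 0.3, -0.0], [0.3, 0.95, -0.0], [-0.0, -0.0, -1.0]]
[-0.0, -0.3, -160.0] [-0.1, 0.1, 59.3]
[-632.9, -404.8, -160.1] [-0.1, 0.1, 59.3]
[-632.8, -404.5, 21.9] [-0.1, 0.1, 59.3]
arc
[-0.0, -22.4, -6.5] [0.0, 0.0, 0.0]
[0.0, -42.1, -13.7] [0.0, 0.0, 0.0]
[0.0, -62.6, -18.0] [0.0, 0.0, 0.0]
[-0.0, -83.6, -19.1] [0.0, 0.0, 0.0]
[-0.0, -104.5, -17.1] [0.0, 0.0, 0.0]
[-0.0, -124.8, -12.0] [0.0, 0.0, 0.0]
[-0.0, -114.8, -134.0] [0.0, 0.0, 0.0]
```

Request:
{"fn": "move_arm", "kwargs": {
  "targets": [
    [[0.5, 0, 0, -60, 0, 0, 10], [0.5, 0, 0, -120, 0, 0, 20], [0.5, -40, -25, -160, 0, 0, 30], [0.5, -90, -57, -160, 0, 0, 40], [0.5, -140, -90, -160, 0, 0, 50], [0.5, -190, -121, -160, 0, 0, 59], [0.5, -240, -153, -160, 0, 0, 59], [0.5, -290, -185, -160, 0, 0, 59], [0.5, -340, -217, -160, 0, 0, 59], [0.5, -390, -249, -160, 0, 0, 59]]
  ]
}}

```text
clock: 1.35
tool_pos: [0.4858, 0.2396, 0.3985]
eef_rot: [0.619, 0.785, -0.0, -0.0]
contact_force: [0.8, 1.2, -0.5]
opening: 0.499
finger_force: 0.0
```

Run:
```python
from h import *
R=rotdown(P['fix'][2]); s=r.get_state(); print(s['q'].round(2))
rel([(W('fix',bar(2.1,0,.03,.16)),R),(W('fix',bar(2.1,0,.03,-.022)),R)])
```

```text
[-0.63  0.41  0.14  1.58 -0.06  1.15 -0.24]
[-257.2, 127.4, -0.5] [-0.0, -0.0, 0.3]
[-257.2, 127.5, 181.5] [-0.0, -0.0, 0.3]
```

Request:
{"fn": "move_arm", "kwargs": {
  "targets": [
    [[0.5, -50, 25, 0, 0, 0, 0], [0.5, -100, 50, 0, 0, 0, 0], [0.5, -150, 75, 0, 0, 0, 0], [0.5, -205, 102, 0, 0, 0, 0], [0.5, -257, 127, 0, 0, 0, 0], [0.5, -257, 127, 0, 0, 0, 0], [0.5, -257, 127, 60, 0, 0, 0], [0.5, -257, 127, 115, 0, 0, 0], [0.5, -257, 127, 160, 0, 0, 0], [0.5, -257, 127, 181, 0, 0, 0]]
  ]
}}

```text
clock: 2.6
tool_pos: [0.6659, 0.0227, 0.2144]
eef_rot: [0.619, 0.786, -0.001, -0.003]
contact_force: [0.2, -0.7, 0.1]
opening: 0.501
finger_force: 0.0
```

Request:
{"fn": "move_arm", "kwargs": {
  "targets": [
    [[0.5, 0, 0, 0, 0, 0, 0], [0.5, 0, -13, -3, 0, 0, 0], [0.5, 0, -26, -8, 0, 0, 0], [0.5, 0, -40, -13, 0, 0, 0], [0.5, 0, -54, -16, 0, 0, 0], [0.5, 0, -68, -18, 0, 0, 0], [0.5, 0, -82, -19, 0, 0, 0], [0.5, 0, -96, -18, 0, 0, 0], [0.5, 0, -110, -16, 0, 0, 0], [0.5, 0, -122, -13, 0, 0, 0]]
  ]
}}

```text
clock: 3.85
tool_pos: [0.5498, -0.0075, 0.232]
eef_rot: [0.619, 0.785, 0.001, 0.001]
contact_force: [1.4, -0.5, 0.1]
opening: 0.501
finger_force: 0.3
```

Run:
```python
from h import *
s=r.get_state(); print(s['clock'],s['tool_pos'],s['contact_force'])
im=r.snapshot('side')[:,:,::-1]
cv2.imwrite('pics/s2.png',cv2.resize(im[60:330,170:480],None,fx=2,fy=2,interpolation=cv2.INTER_CUBIC))
```

```text
3.85 [ 0.54977377 -0.00752806  0.2319763 ] [ 1.44941459 -0.49329362  0.10404251]
```

View pics/s2.png

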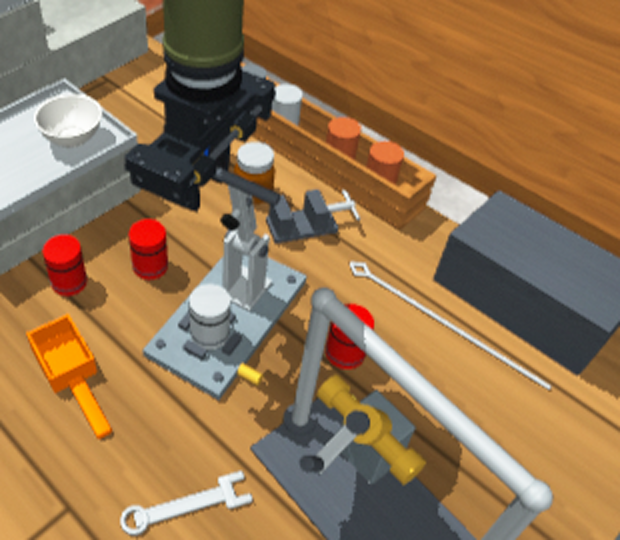

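The side view shows the gripper straddling the T-bar at about (262,192), with the arm just past upright. I'll push a bit further and lift clear.

Request:
{"fn": "move_arm", "kwargs": {
  "targets": [
    [[0.5, 0, -12, 2, 0, 0, 0], [0.5, 0, -24, 5, 0, 0, 0], [0.5, 0, -36, 9, 0, 0, 0], [0.6, 0, -36, 0, 0, 0, 0], [0.6, 0, -36, -50, 0, 0, 0], [0.6, 0, -36, -100, 0, 0, 0], [0.6, 0, -36, -140, 0, 0, 0]]
  ]
}}

```text
clock: 4.78
tool_pos: [0.5154, -0.016, 0.3736]
eef_rot: [0.619, 0.785, 0.001, 0.001]
contact_force: [1.5, -0.3, 0.8]
opening: 0.599
finger_force: 0.0
```

Run:
```python
from h import *
np.set_printoptions(precision=3,suppress=True)
s=r.get_state(); print(s['clock'],s['tool_pos'],s['contact_force'],s['q'])
ci=r.camera_info('wrist'); R=ci['R'];print('wrist cam pos',-np.array(R).T@ci['t'],'fwd',np.array(R)[2],ci['fx'])
t=np.radians(35);px=-.003
yaw=P['valve'][2]=-.118;P['valve'][:2]=[.5066,-.2899];json.dump(P,open('P.json','w'))
Rz=Ro.from_euler('z',yaw);a=Rz.apply([-np.sin(t),0,np.cos(t)]);d=Rz.apply([-np.cos(t),0,-np.sin(t)])
y=Rz.apply([0,1,0]);Rt=Ro.from_matrix(np.c_[np.cross(y,-a),y,-a])
k=W('valve',(px,0,.137))+.06*d+.024*a
print('knob',k,'a',a,'d',d)
rel([(k-.12*a,Rt),(k+.12*a,Rt),(k-.019*a,Rt)])
```

```text
4.775 [ 0.515 -0.016  0.374] [ 1.503 -0.329  0.79 ] [-0.171  0.39   0.169  1.703 -0.074  1.052  0.258]
wrist cam pos [0.498 0.056 0.52 ] fwd [ 0.07  -0.275 -0.959] 268.78791057935484
knob [ 0.441 -0.282  0.122] a [-0.57   0.068  0.819] d [-0.813  0.096 -0.574]
[-265.1, -70.7, 349.5] [-21.2, -30.4, -67.5]
[-217.6, -199.3, 152.6] [-21.2, -30.4, -67.5]
[-245.1, -124.8, 266.6] [-21.2, -30.4, -67.5]
```

```bash
cat >> h.py <<'E'
t35=np.radians(35)
def vframe():
    yaw=P['valve'][2];Rz=Ro.from_euler('z',yaw);a=Rz.apply([-np.sin(t35),0,np.cos(t35)]);d=Rz.apply([-np.cos(t35),0,-np.sin(t35)])
    y=Rz.apply([0,1,0]);return a,d,y,Ro.from_matrix(np.c_[np.cross(y,-a),y,-a]),W('valve',(P.get('px',-.003),0,.137))
E
python3 - <<'E'
from h import *
from scipy.spatial.transform import Slerp
a,d,y,Rt,pv=vframe();k=pv+.06*d+.024*a
s=r.get_state();R0=Ro.from_quat(s['eef_rot']);sl=Slerp([0,1],Ro.concatenate([R0,Rt]))
rel([((.40,-.05,.36),sl(.5)),(k+.14*a,Rt)])
for q in (.125,.25,.375,.5,.625,.75,.875): print((R0.inv()*sl(q)).as_rotvec(degrees=True).round(1))
E
```

```text
[-6.1, -120.2, 13.2] [-10.6, -15.2, -33.7]
[-213.6, -210.0, 136.2] [-21.2, -30.4, -67.5]
[-2.6 -3.8 -8.4]
[ -5.3  -7.6 -16.9]
[ -7.9 -11.4 -25.3]
[-10.6 -15.2 -33.7]
[-13.2 -19.  -42.2]
[-15.9 -22.8 -50.6]
[-18.5 -26.6 -59.1]
```

Request:
{"fn": "move_arm", "kwargs": {
  "targets": [
    [[0.6, 0, -30, 0, -2.6, -3.8, -8.4], [0.6, 0, -60, 3, -5.3, -7.6, -16.9], [0.6, -3, -90, 8, -7.9, -11.4, -25.3], [0.6, -6, -120, 13, -10.6, -15.2, -33.7], [0.6, -45, -137, 33, -13.2, -19, -42.2], [0.6, -85, -155, 55, -15.9, -22.8, -50.6], [0.6, -125, -172, 80, -18.5, -26.6, -59.1], [0.6, -170, -190, 108, -21.2, -30.4, -67.5], [0.6, -214, -210, 136, -21.2, -30.4, -67.5], [0.6, -214, -210, 136, -21.2, -30.4, -67.5]]
  ]
}}

```text
clock: 6.02
tool_pos: [0.3374, -0.1923, 0.2494]
eef_rot: [0.141, 0.976, -0.049, 0.16]
contact_force: [0.1, -0.6, -0.2]
opening: 0.597
finger_force: 0.0
```

Run:
```python
from h import *
np.set_printoptions(precision=3,suppress=True)
a,d,y,Rt,pv=vframe();k=pv+.06*d+.024*a
s=r.get_state(); print(s['clock'],s['tool_pos'],s['q']); rel([(k+.14*a,Rt)])
ci=r.camera_info('wrist');im=r.snapshot('wrist')[:,:,::-1].copy();cv2.imwrite('pics/w1_raw.png',im)
np.savez('w1.npz',**ci)
im2=r.snapshot('side')[:,:,::-1].copy();cv2.imwrite('pics/s3_raw.png',im2)
for p in(pv,pv+.06*d,pv+.06*d+.034*a):print(proj(ci,[p]))
z=cv2.resize(im,(520,390));z2=cv2.resize(im2[150:345,230:370],None,fx=2,fy=2,interpolation=cv2.INTER_CUBIC)
cv2.imwrite('pics/w1.png',np.hstack([z,z2]))
```

```text
6.025 [ 0.337 -0.192  0.249] [ 0.848  0.341 -0.638  2.497  1.472  0.257  0.132]
[-38.6, -69.2, 30.2] [-7.2, -16.1, -7.7]
[[222.379 278.328]]
[[217.272 234.236]]
[[209.824 238.801]]
```

View pics/w1.png

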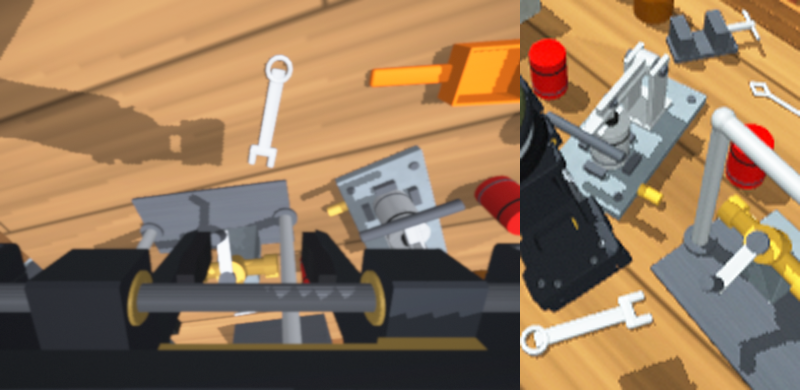

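The clamp arm is already down on the lid (side crop, bar at (590,135)). The handle is closed, knob at wrist (220,238). The arm lags at its turned pose, so I'll approach closer.

Run:
```python
from h import *
a,d,y,Rt,pv=vframe();k=pv+.06*d+.024*a
rel([(k+.07*a,Rt)])
```

```text
[-59.8, -56.2, 96.2] [-7.4, -16.4, -8.1]
```

Request:
{"fn": "move_arm", "kwargs": {
  "targets": [
    [[0.6, -15, -28, 24, -2, -4, -2], [0.6, -30, -56, 48, -4, -8, -4], [0.6, -45, -56, 72, -6, -12, -6], [0.6, -60, -56, 96, -7.4, -16.4, -8.1], [0.6, -60, -56, 96, -7.4, -16.4, -8.1], [0.6, -60, -56, 96, -7.4, -16.4, -8.1]]
  ]
}}

```text
clock: 6.88
tool_pos: [0.4032, -0.2729, 0.1812]
eef_rot: [0.052, 0.952, -0.017, 0.3]
contact_force: [1.0, 0.5, 0.9]
opening: 0.601
finger_force: 0.0
```

Run:
```python
from h import *
np.set_printoptions(precision=3,suppress=True)
a,d,y,Rt,pv=vframe();k=pv+.06*d+.024*a
s=r.get_state(); print(s['clock'],s['tool_pos'],s['q'],s['contact_force']); rel([(k+.07*a,Rt)])
ci=r.camera_info('wrist');im=r.snapshot('wrist')[:,:,::-1].copy();cv2.imwrite('pics/w2_raw.png',im)
np.savez('w2.npz',**ci)
for p in(pv,pv+.06*d,pv+.06*d+.034*a):print(proj(ci,[p]))
z=cv2.resize(im[180:300,130:330],(800,480),interpolation=cv2.INTER_CUBIC)
cv2.imwrite('pics/w2.png',z)
```

```text
6.875 [ 0.403 -0.273  0.181] [ 1.301  0.811 -1.007  2.496  2.467  0.58  -0.314] [1.029 0.499 0.861]
[2.1, -4.7, 0.6] [0.2, -0.1, 0.4]
[[245.635 251.103]]
[[245.613 193.495]]
[[244.862 205.375]]
```

View pics/w2.png

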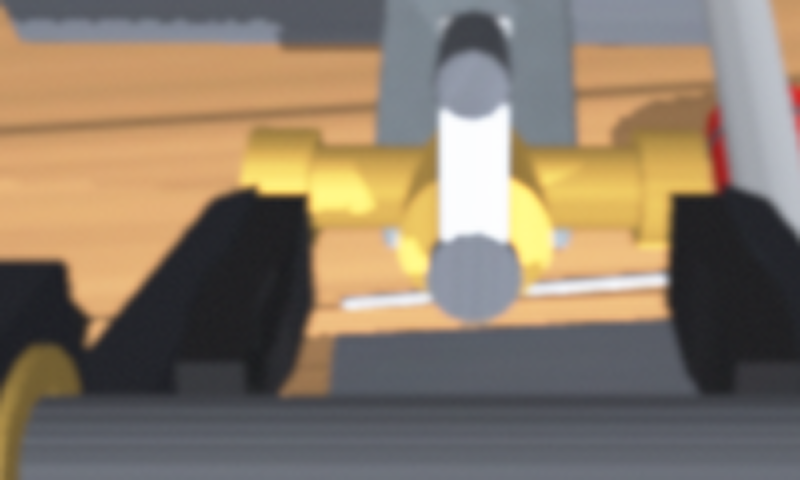

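The wrist crop shows the knob top at (473,83) and the hub at (476,278), with the handle pointing down the slope (closed) and the fingers to either side. I'll triangulate the knob top with the side view.

Run:
```python
from h import *
np.set_printoptions(precision=4,suppress=True)
a,d,y,Rt,pv=vframe();kt=pv+.06*d+.034*a
w=dict(np.load('w2.npz'))
u=np.array([130+473/4-.5,180+83/4-.5]);v=np.array([230+250/2.564-.5,150+362/2.564-.5])
hu=np.array([130+476/4-.5,180+278/4-.5]);hv=np.array([230+306/2.564-.5,150+310/2.564-.5])
def tri(u,v,x0):return least_squares(lambda X:np.r_[proj(w,[X])[0]-u,proj(CI['side'],[X])[0]-v],x0)
for n,uu,vv,x0 in(('knobtop',u,v,kt),('hub',hu,hv,pv)):
    s=tri(uu,vv,x0);e=s.x-x0;print(n,s.x,s.fun,'shift a,d,y',e@a*1e3,e@d*1e3,e@y*1e3)
# constrained: knob top with shift only in stand x,y
Rz=Ro.from_euler('z',P['valve'][2])
f=lambda q:np.r_[proj(w,[kt+Rz.apply([q[0],q[1],0])])[0]-u,proj(CI['side'],[kt+Rz.apply([q[0],q[1],0])])[0]-v]
s=least_squares(f,[0,0]);print(s.x,s.fun)
```

```text
knobtop [ 0.4428 -0.2807  0.1194] [-0.6714 -0.3559 -0.5257 -1.6073] shift a,d,y -13.206678222433485 0.43184296697650654 1.6348159931136053
hub [ 0.5008 -0.2869  0.136 ] [-0.5911 -0.2594 -0.5242 -1.161 ] shift a,d,y 0.9543851887879978 3.1390586852734783 2.2728665839151057
[-0.0044  0.0013] [-1.3351  1.8707 -4.1454 -0.6279]
```

Run:
```python
from h import *
P['valve'][:2]=W('valve',(-.0038,.0018,0))[:2].tolist();json.dump(P,open('P.json','w'))
P=json.load(open('P.json'))
a,d,y,Rt,pv=vframe();k=pv+.06*d+.024*a
s=r.get_state();print(s['clock'],s['contact_force'],s['qd'].round(3)); rel([(k+.07*a,Rt),(k-.015*a,Rt)])
```

```text
6.925 [ 0.0704878   0.05426413 -0.21172755] [-0.    -0.032 -0.003  0.002  0.018  0.008 -0.007]
[6.1, -2.6, -1.0] [0.1, 0.0, 0.5]
[6.1, -2.8, 84.0] [0.1, 0.0, 0.5]
```

Request:
{"fn": "move_arm", "kwargs": {
  "targets": [
    [[0.6, 6, -3, 15, 0, 0, 0], [0.6, 6, -3, 35, 0, 0, 0], [0.6, 6, -3, 50, 0, 0, 0], [0.6, 6, -3, 60, 0, 0, 0], [0.6, 6, -3, 70, 0, 0, 0], [0.6, 6, -3, 78, 0, 0, 0], [0.6, 6, -3, 84, 0, 0, 0], [0.6, 6, -3, 84, 0, 0, 0]]
  ]
}}

```text
clock: 7.92
tool_pos: [0.4459, -0.2813, 0.1079]
eef_rot: [0.053, 0.952, -0.016, 0.301]
contact_force: [-0.1, -0.2, -0.2]
opening: 0.598
finger_force: 0.0
```

Run:
```python
from h import *
a,d,y,Rt,pv=vframe();k=pv+.06*d+.024*a
s=r.get_state();print(s['clock'],s['contact_force'],s['q'].round(3)); rel([(k-.019*a,Rt)])
im=r.snapshot('wrist')[:,:,::-1];im2=r.snapshot('side')[:,:,::-1]
z=cv2.resize(im[150:300,130:330],(480,360),interpolation=cv2.INTER_CUBIC);z2=cv2.resize(im2[200:320,280:380],(300,360),interpolation=cv2.INTER_CUBIC)
cv2.imwrite('pics/w3.png',np.hstack([z,z2]))
```

```text
7.925 [-0.14556446 -0.18533872 -0.1827159 ] [ 1.204  1.022 -0.953  2.433  2.531  0.738 -0.297]
[-1.4, 0.4, 2.4] [0.3, 0.1, 0.2]
```

View pics/w3.png

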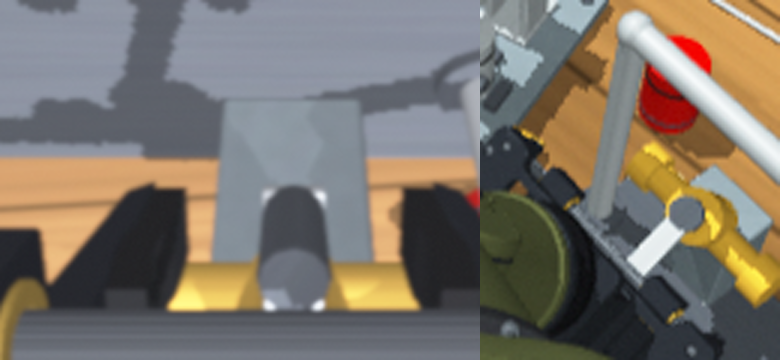

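Run:
```python
from h import *
np.set_printoptions(precision=1,suppress=True)
a,d,y,Rt,pv=vframe();k=pv+.06*d+.024*a
s=r.get_state();ci=r.camera_info('wrist');R=Ro.from_quat(s['eef_rot']);tp=s['tool_pos']
print('pred knobtop',proj(ci,[k+.01*a]),'base',proj(ci,[k-.024*a]),'obs top 252.4,264')
for z in(0,-.005,-.01,-.015,-.019):print(z,proj(ci,[tp+R.apply([0,0,z])]),proj(ci,[tp+R.apply([.009,.026,z])]))
```

```text
pred knobtop [[251.5 267.7]] base [[251.2 237.9]] obs top 252.4,264
0 [[250.6 241.7]] [[294.6 227.9]]
-0.005 [[250.6 245.7]] [[295.9 231.4]]
-0.01 [[250.5 249.8]] [[297.3 235.2]]
-0.015 [[250.5 254.3]] [[298.8 239.2]]
-0.019 [[250.4 258.1]] [[300.1 242.7]]
```

Post is centred between the fingers in the wrist crop (295,275); gripping it.

Request:
{"fn": "move_arm", "kwargs": {
  "targets": [
    [[0.1, 0, 0, 3, 0, 0, 0], [0.1, 0, 0, 3, 0, 0, 0], [0.1, 0, 0, 3, 0, 0, 0], [0.1, 0, 0, 3, 0, 0, 0], [0.1, 0, 0, 3, 0, 0, 0], [0.1, 0, 0, 3, 0, 0, 0]]
  ],
  "newtons": 20
}}

```text
clock: 8.78
tool_pos: [0.4475, -0.2816, 0.1059]
eef_rot: [0.053, 0.952, -0.016, 0.301]
contact_force: [0.8, 0.3, 0.6]
opening: 0.172
finger_force: 20.0
```

Run:
```python
from h import *
a,d,y,Rt,pv=vframe();k=pv+.06*d+.024*a
s=r.get_state();print(s['clock'],s['contact_force'],s['opening'],s['finger_force'],s['q'].round(2)); rel([(k-.019*a,Rt)])
for f in np.radians([9,18,27,36,45,54,63,72,81,90,96]):
    # tool x ~ d, tool y ~ y; knob dir at angle f: cos*d - sin*y
    print(np.degrees(f).round(),np.round([60*np.cos(f)-60,-60*np.sin(f)],1))
```

```text
8.775 [0.83145439 0.29313886 0.62695846] 0.17162602879593342 19.999579405412078 [ 1.2   1.03 -0.95  2.43  2.53  0.74 -0.3 ]
[-1.1, 0.5, -0.2] [0.3, 0.1, 0.3]
9.0 [-0.7 -9.4]
18.0 [ -2.9 -18.5]
27.0 [ -6.5 -27.2]
36.0 [-11.5 -35.3]
45.0 [-17.6 -42.4]
54.0 [-24.7 -48.5]
63.0 [-32.8 -53.5]
72.0 [-41.5 -57.1]
81.0 [-50.6 -59.3]
90.0 [-60. -60.]
96.0 [-66.3 -59.7]
```

Request:
{"fn": "move_arm", "kwargs": {
  "targets": [
    [[0.1, -0.7, -9.4, 0, 0, 0, 0], [0.1, -3, -18.5, 0, 0, 0, 0], [0.1, -6.5, -27, 0, 0, 0, 0], [0.1, -11.5, -35.5, 0, 0, 0, 0], [0.1, -17.5, -42.5, 0, 0, 0, 0], [0.1, -25, -48.5, 0, 0, 0, 0], [0.1, -33, -53.5, 0, 0, 0, 0], [0.1, -42, -57, 0, 0, 0, 0], [0.1, -51, -59.5, 0, 0, 0, 0], [0.1, -60, -60, 0, 0, 0, 0]]
  ]
}}

```text
clock: 10.02
tool_pos: [0.4862, -0.3458, 0.1381]
eef_rot: [0.054, 0.953, -0.015, 0.298]
contact_force: [-6.7, 1.7, -2.2]
opening: 0.175
finger_force: 20.0
```

Run:
```python
from h import *
a,d,y,Rt,pv=vframe();k=pv-.06*y+.024*a
s=r.get_state();print(s['clock'],s['contact_force'],s['opening'],s['finger_force'],s['q'].round(2))
R=Ro.from_quat(s['eef_rot']);print('F tool',R.inv().apply(s['contact_force']));rel([(k-.019*a,Rt)])
e=s['tool_pos']+.019*a-pv;print('angle',np.degrees(np.arctan2(-e@y,e@d)),np.hypot(e@y,e@d))
```

```text
10.025 [-6.70676164  1.74018251 -2.19663941] 0.17453452094529753 19.995857924222946 [ 1.21  0.9  -0.83  2.2   2.44  0.4  -0.17]
F tool [ 6.89141575  0.97638504 -2.09503527]
[-5.0, -0.3, -0.2] [0.4, -0.3, 0.2]
angle 85.2227583856004 0.05996660464490865
```

Request:
{"fn": "move_arm", "kwargs": {
  "targets": [
    [[0.1, -4, 0, 0, 0, 0, 0], [0.1, -8, 0, 0, 0, 0, 0], [0.1, -8, 0, 0, 0, 0, 0], [0.1, -8, 0, 0, 0, 0, 0]]
  ],
  "newtons": 30
}}

```text
clock: 10.52
tool_pos: [0.4928, -0.3472, 0.1428]
eef_rot: [0.054, 0.953, -0.016, 0.298]
contact_force: [-5.0, 0.6, -1.4]
opening: 0.167
finger_force: 30.0
```

Run:
```python
from h import *
a,d,y,Rt,pv=vframe();k=pv-.06*y+.024*a
s=r.get_state();print(s['clock'],s['opening'],s['finger_force'])
R=Ro.from_quat(s['eef_rot']);print('F tool',R.inv().apply(s['contact_force']));rel([(k-.019*a,Rt)])
e=s['tool_pos']+.019*a-pv;print('angle',np.degrees(np.arctan2(-e@y,e@d)),np.hypot(e@y,e@d))
ci=r.camera_info('side');im2=r.snapshot('side')[:,:,::-1];im=r.snapshot('wrist')[:,:,::-1]
cv2.imwrite('pics/s4.png',np.hstack([cv2.resize(im2[200:320,280:380],(400,480),interpolation=cv2.INTER_CUBIC),cv2.resize(im[150:294,150:270],(400,480),interpolation=cv2.INTER_CUBIC)]))
```

```text
10.525 0.1667531258049606 29.99705613590777
F tool [ 4.95563978  0.01540133 -1.74800553]
[3.2, 0.4, -0.1] [0.3, -0.3, 0.2]
angle 93.047418266217 0.06042687382555879
```

View pics/s4.png

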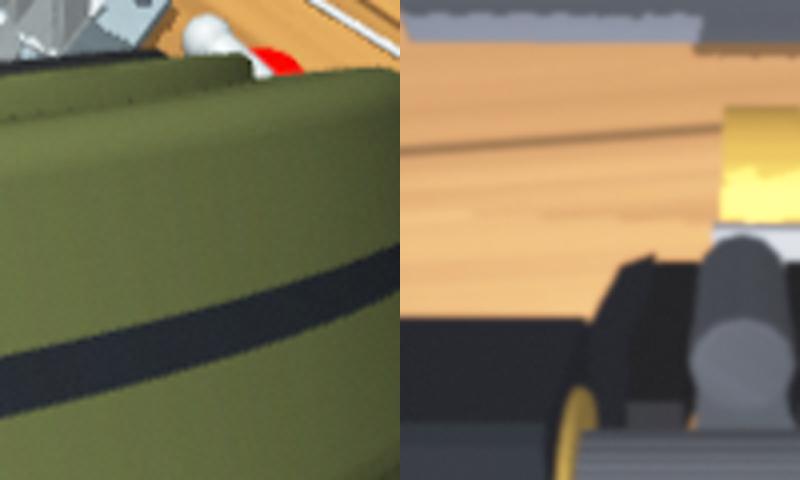

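The wrist crop shows the post in the grip at (740,360) and the handle running level to the right, so it's near the open stop. I'll press a little further to make sure.

Request:
{"fn": "move_arm", "kwargs": {
  "targets": [
    [[0.1, -5, 1, 0, 0, 0, 0], [0.1, -8, 1, 0, 0, 0, 0], [0.1, -8, 1, 0, 0, 0, 0]]
  ]
}}

```text
clock: 11.0
tool_pos: [0.4942, -0.3473, 0.1437]
eef_rot: [0.056, 0.954, -0.015, 0.294]
contact_force: [-13.8, 0.4, -8.0]
opening: 0.171
finger_force: 30.0
```

Run:
```python
from h import *
a,d,y,Rt,pv=vframe();k=pv-.06*y+.024*a
s=r.get_state();print(s['clock'],s['opening'],s['finger_force'])
R=Ro.from_quat(s['eef_rot']);print('F tool',R.inv().apply(s['contact_force']));rel([(k-.019*a,Rt)])
e=s['tool_pos']+.019*a-pv;print('angle',np.degrees(np.arctan2(-e@y,e@d)),np.hypot(e@y,e@d))
```

```text
11.0 0.1709202390654301 29.997661476954818
F tool [15.90401777 -1.22137712 -1.13234246]
[4.8, 0.3, -0.1] [0.3, -0.8, -0.1]
angle 94.58305808009831 0.06050863900601807
```

At the stop: 16 N of resistance and no more travel. I'll ease the pressure and hold the valve open.

Request:
{"fn": "move_arm", "kwargs": {
  "targets": [
    [[0.1, 5, 0, 0, 0, 0, 0], [0.1, 5, 0, 0, 0, 0, 0], [0.1, 5, 0, 0, 0, 0, 0], [0.1, 5, 0, 0, 0, 0, 0], [0.1, 5, 0, 0, 0, 0, 0], [0.1, 5, 0, 0, 0, 0, 0], [0.1, 5, 0, 0, 0, 0, 0], [0.1, 5, 0, 0, 0, 0, 0], [0.1, 5, 0, 0, 0, 0, 0], [0.1, 5, 0, 0, 0, 0, 0]]
  ]
}}

```text
clock: 12.25
tool_pos: [0.494, -0.3473, 0.1436]
eef_rot: [0.055, 0.953, -0.016, 0.297]
contact_force: [-7.3, 0.5, -3.0]
opening: 0.171
finger_force: 30.0
```

Request:
{"fn": "move_arm", "kwargs": {
  "targets": [
    [[0.1, 0, 0, 0, 0, 0, 0], [0.1, 0, 0, 0, 0, 0, 0], [0.1, 0, 0, 0, 0, 0, 0], [0.1, 0, 0, 0, 0, 0, 0], [0.1, 0, 0, 0, 0, 0, 0], [0.1, 0, 0, 0, 0, 0, 0], [0.1, 15, -1, 0, 0, 0, 0], [0.1, 25.5, 1, 0, 0, 0, 0], [0.1, 34.5, 4, 0, 0, 0, 0], [0.1, 43, 8, 0, 0, 0, 0]]
  ]
}}

```text
clock: 13.5
tool_pos: [0.4682, -0.3367, 0.1246]
eef_rot: [0.053, 0.951, -0.018, 0.305]
contact_force: [4.2, -1.9, 8.0]
opening: 0.171
finger_force: 30.0
```

Request:
{"fn": "move_arm", "kwargs": {
  "targets": [
    [[0.1, 7.5, 5.5, 0, 0, 0, 0], [0.1, 14, 12.5, 0, 0, 0, 0], [0.1, 19.5, 20, 0, 0, 0, 0], [0.1, 23.5, 28.5, 0, 0, 0, 0], [0.1, 26.5, 37.5, 0, 0, 0, 0], [0.1, 28, 47, 0, 0, 0, 0], [0.1, 28, 53, 0, 0, 0, 0], [0.1, 28, 57, 0, 0, 0, 0], [0.1, 28, 57, 0, 0, 0, 0]]
  ]
}}

```text
clock: 14.62
tool_pos: [0.4427, -0.2807, 0.1025]
eef_rot: [0.059, 0.953, -0.02, 0.296]
contact_force: [-11.3, -8.6, -1.9]
opening: 0.167
finger_force: 30.0
```

Run:
```python
from h import *
a,d,y,Rt,pv=vframe();k=pv+.06*d+.024*a
s=r.get_state();print(s['clock'],s['opening'],s['finger_force'])
R=Ro.from_quat(s['eef_rot']);print('F tool',R.inv().apply(s['contact_force']));rel([(k-.019*a,Rt)])
e=s['tool_pos']+.019*a-pv;print('angle',np.degrees(np.arctan2(-e@y,e@d)),np.hypot(e@y,e@d))
```

```text
14.625 0.16659722534981072 29.95423447340727
F tool [ 9.47214471 -9.93560286 -4.17623656]
[-7.1, 0.2, -0.2] [-0.4, -0.5, -0.2]
angle 0.18620462761018824 0.06707664697490526
```

Request:
{"fn": "move_arm", "kwargs": {
  "targets": [
    [[0.5, 0, 0, 0, 0, 0, 0], [0.5, -5, 0, 0, 0, 0, 0], [0.5, -5, 0, -1, 0, 0, 0], [0.5, -5, 0, -15, 0, 0, 0], [0.5, -5, 0, -40, 0, 0, 0], [0.5, -5, 0, -70, 0, 0, 0], [0.5, -5, 0, -100, 0, 0, 0], [0.5, -5, 0, -100, 0, 0, 0]]
  ]
}}

```text
clock: 15.62
tool_pos: [0.394, -0.2698, 0.1921]
eef_rot: [0.053, 0.952, -0.018, 0.301]
contact_force: [0.6, 0.2, -0.4]
opening: 0.502
finger_force: 0.0
```

Run:
```python
from h import *
from scipy.spatial.transform import Slerp
a,d,y,Rt,pv=vframe()
s=r.get_state();print(s['clock'],s['tool_pos'],s['q'].round(2),s['contact_force'])
im=r.snapshot('wrist')[:,:,::-1]; im2=r.snapshot('side')[:,:,::-1]
cv2.imwrite('pics/w5.png',np.hstack([cv2.resize(im[180:300,150:310],(480,360),interpolation=cv2.INTER_CUBIC),cv2.resize(im2[140:320,240:400],(320,360),interpolation=cv2.INTER_CUBIC)]))
R=rotdown(P['fix'][2]);B=W('fix',bar(0,0,.028,.15))
print(B);rel([((.38,-.17,.33),R),(B,R)])
R0=Ro.from_quat(s['eef_rot']);
for k in(Ro.identity(),Ro.from_euler('z',180,degrees=True)):print((R0.inv()*R*k).as_rotvec(degrees=True))
```

```text
15.625 [ 0.39395015 -0.26981715  0.19209142] [ 1.33  0.78 -1.03  2.51  2.46  0.57 -0.32] [ 0.62530274  0.18396755 -0.40129834]
[ 0.46513023 -0.03081217  0.268     ]
[-58.5, 97.7, -129.0] [21.5, 30.5, 68.1]
[-79.3, 245.5, -38.5] [21.5, 30.5, 68.1]
[21.45322815 30.58673712 68.13884422]
[ -33.48728224   23.48764117 -105.61000656]
```

View pics/w5.png

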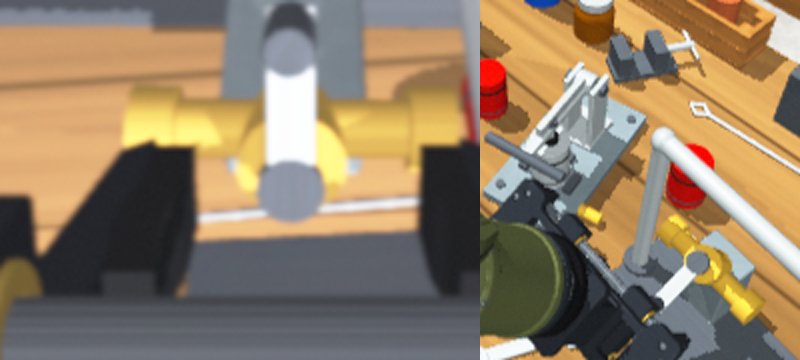

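Wrist and side crops show the handle back at the closed position: knob (290,50), hub (290,190), and the bar still down. Next, back to the clamp bar.

Request:
{"fn": "move_arm", "kwargs": {
  "targets": [
    [[0.5, -14, 24, -32, 2.7, 3.8, 8.5], [0.5, -29, 49, -64, 5.4, 7.6, 17], [0.5, -44, 73, -97, 8.1, 11.4, 25.5], [0.5, -58, 98, -129, 10.7, 15.2, 34], [0.5, -63, 135, -106, 13.4, 19, 42.5], [0.5, -68, 172, -84, 16.1, 22.9, 51], [0.5, -74, 210, -61, 18.8, 26.7, 59.6], [0.5, -79, 245, -38, 21.5, 30.5, 68.1], [0.5, -79, 245, -38, 21.5, 30.5, 68.1], [0.5, -79, 245, -38, 21.5, 30.5, 68.1]]
  ]
}}

```text
clock: 16.98
tool_pos: [0.4659, -0.0293, 0.2659]
eef_rot: [0.621, 0.784, 0.001, -0.003]
contact_force: [0.1, -0.3, 0.0]
opening: 0.501
finger_force: 0.0
```

Run:
```python
from h import *
R=rotdown(P['fix'][2]);s=r.get_state();print(s['clock'],s['tool_pos'],s['q'].round(2),s['qd'].round(2))
rel([(W('fix',bar(0,0,.028,.15)),R),(W('fix',bar(0,0,.028,-.017)),R)])
```

```text
16.975 [ 0.46587127 -0.02932521  0.26586351] [ 0.5   0.55 -0.82  1.97  0.52  0.86 -0.38] [ 0.13  0.07  0.01 -0.15 -0.34  0.15 -0.11]
[-1.3, -1.1, -2.1] [-0.1, -0.3, 0.0]
[-2.1, -0.7, 164.9] [-0.1, -0.3, 0.0]
```

Request:
{"fn": "move_arm", "kwargs": {
  "targets": [
    [[0.45, -1, -1, 40, 0, 0, 0], [0.45, -2, -1, 80, 0, 0, 0], [0.45, -2, -1, 115, 0, 0, 0], [0.45, -2, -1, 140, 0, 0, 0], [0.45, -2, -1, 155, 0, 0, 0], [0.45, -2, -1, 164, 0, 0, 0], [0.1, -2, -1, 164, 0, 0, 0], [0.1, -2, -1, 164, 0, 0, 0], [0.1, -2, -1, 164, 0, 0, 0], [0.1, -2, -1, 164, 0, 0, 0]]
  ],
  "newtons": 15
}}

```text
clock: 18.23
tool_pos: [0.4638, -0.0333, 0.1036]
eef_rot: [0.621, 0.784, 0.0, -0.0]
contact_force: [-2.2, 1.5, 3.9]
opening: 0.151
finger_force: 15.0
```

Run:
```python
from h import *
R=rotdown(P['fix'][2]);s=r.get_state();print(s['clock'],s['tool_pos'],s['contact_force'],s['opening'],s['finger_force'])
rel([(W('fix',bar(0,0,.028,-.017)),R)])
for q in np.arange(.12,2.17,.12):
    print(q.round(2),np.round([140-140*np.cos(q),-140*np.sin(q)],0))
```

```text
18.225 [ 0.46383832 -0.03330789  0.10363218] [-2.18420351  1.54928175  3.90475307] 0.15105398280686427 15.010488778352737
[2.1, 1.8, 2.6] [-0.0, -0.1, -0.0]
0.12 [  1. -17.]
0.24 [  4. -33.]
0.36 [  9. -49.]
0.48 [ 16. -65.]
0.6 [ 24. -79.]
0.72 [ 35. -92.]
0.84 [  47. -104.]
0.96 [  60. -115.]
1.08 [  74. -123.]
1.2 [  89. -130.]
1.32 [ 105. -136.]
1.44 [ 122. -139.]
1.56 [ 138. -140.]
1.68 [ 155. -139.]
1.8 [ 172. -136.]
1.92 [ 188. -132.]
2.04 [ 203. -125.]
2.16 [ 218. -116.]
```

Request:
{"fn": "move_arm", "kwargs": {
  "targets": [
    [[0.1, 0, 1, -17, 0, 0, 0], [0.1, 0, 4, -33, 0, 0, 0], [0.1, 0, 9, -49, 0, 0, 0], [0.1, 0, 16, -65, 0, 0, 0], [0.1, 0, 24, -79, 0, 0, 0], [0.1, 0, 35, -92, 0, 0, 0], [0.1, 0, 47, -104, 0, 0, 0], [0.1, 0, 60, -115, 0, 0, 0], [0.1, 0, 74, -123, 0, 0, 0], [0.1, 0, 89, -130, 0, 0, 0]]
  ]
}}

```text
clock: 19.48
tool_pos: [0.5458, -0.0151, 0.2348]
eef_rot: [0.621, 0.784, -0.005, -0.002]
contact_force: [-12.6, -4.7, 18.0]
opening: 0.153
finger_force: 15.0
```

Run:
```python
from h import *
R=rotdown(P['fix'][2]);s=r.get_state();print(s['clock'],s['tool_pos'],s['contact_force'],s['opening'],s['finger_force'])
rel([(W('fix',bar(q,0,.028,-.017)),R) for q in (1.2,1.5,1.8,2.1)])
```

```text
19.475 [ 0.54583334 -0.01510743  0.23482712] [-12.60595828  -4.71168144  17.95568925] 0.15307990862851045 14.995319098234177
[3.1, 7.1, 3.3] [-0.6, 0.2, -0.0]
[3.1, 47.9, -6.4] [-0.6, 0.2, -0.0]
[3.2, 89.6, -3.5] [-0.6, 0.2, -0.0]
[3.2, 128.7, 11.6] [-0.6, 0.2, -0.0]
```

Request:
{"fn": "move_arm", "kwargs": {
  "targets": [
    [[0.1, 0, 13, -10, 0, 0, 0], [0.1, 0, 30, -13, 0, 0, 0], [0.1, 0, 48, -14, 0, 0, 0], [0.1, 0, 66, -13, 0, 0, 0], [0.1, 0, 84, -10, 0, 0, 0], [0.1, 0, 100, -6, 0, 0, 0], [0.1, 0, 116, 1, 0, 0, 0], [0.1, 0, 123, 5, 0, 0, 0], [0.1, 0, 128, 8, 0, 0, 0], [0.1, 0, 128, 8, 0, 0, 0]]
  ]
}}

```text
clock: 20.72
tool_pos: [0.6694, 0.0134, 0.2265]
eef_rot: [0.621, 0.783, -0.006, -0.003]
contact_force: [-19.6, -5.5, 18.1]
opening: 0.149
finger_force: 15.0
```

Run:
```python
from h import *
R=rotdown(P['fix'][2]);s=r.get_state();print(s['clock'],s['tool_pos'],s['contact_force'],s['opening'],s['finger_force'])
rel([(W('fix',bar(2.1,0,.028,-.017)),R)])
```

```text
20.725 [0.66935498 0.01342339 0.22651886] [-19.57833632  -5.45577274  18.07738096] 0.14874960872293028 14.996026754379272
[3.6, 1.8, 4.6] [-0.8, 0.2, -0.0]
```

Request:
{"fn": "move_arm", "kwargs": {
  "targets": [
    [[0.1, 0, -5, -4, 0, 0, 0], [0.4, 0, -5, -4, 0, 0, 0], [0.4, 0, -5, -4, 0, 0, 0], [0.4, 0, -5, -40, 0, 0, 0], [0.4, 0, -5, -90, 0, 0, 0], [0.4, 0, -5, -140, 0, 0, 0], [0.5, 0, -5, -140, 0, 0, 0]]
  ]
}}

```text
clock: 21.6
tool_pos: [0.6733, 0.017, 0.3708]
eef_rot: [0.621, 0.784, 0.005, 0.003]
contact_force: [-0.4, -0.1, -1.1]
opening: 0.485
finger_force: 0.0
```

Run:
```python
from h import *
s=r.get_state();print(s['clock'],s['tool_pos'],s['contact_force'],s['q'].round(2))
im=r.snapshot('side')[:,:,::-1];im2=r.snapshot('scene')[:,:,::-1];cv2.imwrite('pics/side6.png',im);cv2.imwrite('pics/scene6.png',im2)
o=cv2.imread('pics/scene_raw.png')
# is the bar where it was? compare patches along bar in the scene view; canister lid too
for n,c in(('bar',[bar(2.1,0,y) for y in(-.05,-.04,-.03,.03)]),('bar_at0',[bar(0,0,y) for y in(-.04,.04)]),('lid',[(0,0,.091),(.01,.01,.091)])):
    for X in c:
        u,v=proj(CI['scene'],[W('fix',X)])[0].round().astype(int);print(n,u,v,o[v,u],im2[v,u])
# lid centre now
g=cv2.cvtColor(im2,cv2.COLOR_BGR2GRAY);g0=cv2.cvtColor(o,cv2.COLOR_BGR2GRAY)
u,v=proj(CI['scene'],[W('fix',(0,0,.06))])[0].round().astype(int)
t=g0[v-22:v+22,u-16:u+16];m=cv2.matchTemplate(g[v-34:v+34,u-28:u+28],t,cv2.TM_CCOEFF_NORMED);print(cv2.minMaxLoc(m))
R=rotdown(P['fix'][2]+np.pi/2);C=W('fix',(0,0,0));print(C)
rel([(C+[0,0,.30],R),(C+[0,0,.046],R)])
```

```text
21.6 [0.6733318  0.01699078 0.37077556] [-0.40260827 -0.05875298 -1.0923621 ] [ 0.26  0.73 -0.78  1.2   0.49  1.39 -0.23]
bar 299 227 [99 95 97] [102  99 101]
bar 301 222 [115 108 109] [122 116 117]
bar 303 218 [109 104 105] [115 111 114]
bar 314 193 [110 107 110] [117 110 113]
bar_at0 207 215 [ 75 107 142] [ 78 114 149]
bar_at0 223 187 [ 95 140 180] [100 146 187]
lid 238 215 [202 200 202] [209 208 210]
lid 244 213 [203 201 202] [211 209 211]
(-0.141395702958107, 0.9990439414978027, (0, 0), (12, 12))
[ 0.52506987 -0.04551722  0.        ]
[-26.1, -156.4, 65.4] [0.2, 0.0, -90.0]
[-26.4, -157.0, 319.4] [0.2, 0.0, -90.0]
```

Clamp is fully back, canister unmoved. On to the canister.

Request:
{"fn": "move_arm", "kwargs": {
  "targets": [
    [[0.8, -3, -18, 0, 0, 0, -10], [1, -6, -36, 5, 0, 0, -20], [1, -9, -54, 10, 0, 0, -30], [1, -12, -72, 20, 0, 0, -40], [1, -15, -90, 30, 0, 0, -50], [1, -18, -108, 40, 0, 0, -60], [1, -21, -126, 50, 0, 0, -70], [1, -24, -143, 58, 0, 0, -80], [1, -26, -157, 65, 0, 0, -90], [1, -26, -157, 65, 0, 0, -90]]
  ]
}}

```text
clock: 22.95
tool_pos: [0.5226, -0.0469, 0.2985]
eef_rot: [-0.114, 0.993, 0.001, -0.002]
contact_force: [0.3, 0.1, -0.7]
opening: 0.999
finger_force: 0.0
```

```bash
cat > c.py <<'E'
from h import *
s=r.get_state();print(s['clock'],s['tool_pos'],s['contact_force'],s['q'].round(2),s['opening'])
R=rotdown(P['fix'][2]+np.pi/2);C=W('fix',(0,0,0))
rel([(C+[0,0,.30],R),(C+[0,0,.046],R)])
E
python3 c.py
```

```text
22.95 [ 0.52255247 -0.04692247  0.29849772] [ 0.33465263  0.05367614 -0.67067343] [ 0.68  0.73 -1.23  1.76  0.74  1.2   1.04] 0.9993979595887686
[-2.8, 0.8, -1.5] [0.1, -0.2, -0.1]
[-3.5, 0.2, 252.5] [0.1, -0.2, -0.1]
```

Request:
{"fn": "move_arm", "kwargs": {
  "targets": [
    [[1, -1, 0, 45, 0, 0, 0], [1, -2, 0, 95, 0, 0, 0], [1, -2, 0, 145, 0, 0, 0], [1, -2, 0, 185, 0, 0, 0], [1, -2, 0, 215, 0, 0, 0], [1, -2, 0, 238, 0, 0, 0], [1, -2, 0, 252, 0, 0, 0], [1, -2, 0, 252, 0, 0, 0], [1, -2, 0, 252, 0, 0, 0]]
  ]
}}

```text
clock: 24.08
tool_pos: [0.5266, -0.0449, 0.049]
eef_rot: [-0.115, 0.993, 0.001, 0.001]
contact_force: [0.4, 0.1, -0.2]
opening: 0.997
finger_force: 0.0
```

```bash
python3 c.py
```

```text
24.075 [ 0.5266306  -0.04493376  0.04902641] [ 0.38168629  0.10125219 -0.19370701] [ 0.52  1.05 -0.93  1.96  1.22  0.83  0.66] 0.9972991923601237
[1.1, 0.1, -251.0] [0.1, 0.1, -0.0]
[1.7, -0.2, 3.0] [0.1, 0.1, -0.0]
```

Request:
{"fn": "move_arm", "kwargs": {
  "targets": [
    [[0.7, 1, 0, 2, 0, 0, 0], [0.62, 1, 0, 2, 0, 0, 0], [0.55, 1, 0, 2, 0, 0, 0], [0.5, 1, 0, 2, 0, 0, 0], [0.5, 1, 0, 2, 0, 0, 0], [0.5, 1, 0, 2, 0, 0, 0]]
  ],
  "newtons": 25
}}

```text
clock: 24.82
tool_pos: [0.525, -0.0454, 0.0464]
eef_rot: [-0.115, 0.993, 0.001, 0.0]
contact_force: [0.4, 0.2, 2.4]
opening: 0.586
finger_force: 25.0
```

Request:
{"fn": "move_arm", "kwargs": {
  "targets": [
    [[0.5, 0, 0, -5, 0, 0, 0], [0.5, 0, 0, -15, 0, 0, 0], [0.5, 0, 0, -35, 0, 0, 0], [0.5, 0, 0, -70, 0, 0, 0], [0.5, 0, 0, -110, 0, 0, 0], [0.5, 0, 0, -150, 0, 0, 0], [0.5, 0, 0, -185, 0, 0, 0], [0.5, 0, 0, -185, 0, 0, 0]]
  ]
}}

```text
clock: 25.82
tool_pos: [0.5261, -0.0451, 0.2337]
eef_rot: [-0.115, 0.993, 0.001, 0.003]
contact_force: [0.9, 0.5, -3.6]
opening: 0.583
finger_force: 25.0
```

Run:
```python
from h import *
s=r.get_state();print(s['clock'],s['tool_pos'],s['contact_force'],s['q'].round(2),s['opening'],s['finger_force'])
im=cv2.imread('pics/side6.png');o=cv2.imread('pics/scene_raw.png')
# refine tray from edges: corner refinement near predictions
p=P['tray']
for n,I in(('scene',o),('side',cv2.imread('pics/side_raw.png'))):
    pr=proj(CI[n],T(p,[(-.145,.095,.12),(-.145,-.095,.12),(.145,-.095,.12),(.145,.095,.12)]));print(n,(pr*S).round(0).tolist())
G=np.array([.43,.326,.104+.047-.016+.002]) 
R=rotdown(P['fix'][2]+np.pi/2)
rel([(s['tool_pos'],R),(G+[0,0,.12],R),(G,R)])
```

```text
25.825 [ 0.52609212 -0.04512017  0.23373157] [ 0.89927419  0.51482911 -3.64594075] [ 0.63  0.8  -1.15  1.84  0.84  1.07  0.96] 0.5833045497572689 24.99926146119833
scene [[464.0, 88.0], [395.0, 152.0], [545.0, 241.0], [610.0, 166.0]]
side [[189.0, 218.0], [240.0, 274.0], [375.0, 199.0], [318.0, 155.0]]
[0.0, 0.0, 0.0] [0.0, 0.3, 0.0]
[8.7, 383.3, -23.1] [0.0, 0.3, 0.0]
[9.4, 383.2, 96.8] [0.0, 0.3, 0.0]
```

Request:
{"fn": "move_arm", "kwargs": {
  "targets": [
    [[0.5, 0, 12, -10, 0, 0, 0], [0.5, 1, 40, -23, 0, 0, 0], [0.5, 2, 80, -23, 0, 0, 0], [0.5, 4, 130, -23, 0, 0, 0], [0.5, 5, 180, -23, 0, 0, 0], [0.5, 6, 230, -23, 0, 0, 0], [0.5, 7, 280, -23, 0, 0, 0], [0.5, 8, 325, -23, 0, 0, 0], [0.5, 8, 360, -23, 0, 0, 0], [0.5, 9, 383, -23, 0, 0, 0]]
  ]
}}

```text
clock: 27.08
tool_pos: [0.4265, 0.3271, 0.2538]
eef_rot: [-0.117, 0.993, 0.001, -0.001]
contact_force: [-0.3, -1.1, -2.7]
opening: 0.587
finger_force: 25.0
```

```bash
cat > d.py <<'E'
from h import *
s=r.get_state();print(s['clock'],s['tool_pos'],s['contact_force'],s['q'].round(2),s['opening'],s['finger_force'])
G=np.array([.43,.326,.1344]);R=rotdown(P['fix'][2]+np.pi/2)
rel([(G+[0,0,.02],R),(G,R)])
E
python3 d.py
```

```text
27.075 [0.42646465 0.32707546 0.25378152] [-0.25876529 -1.12067733 -2.66069282] [-0.13  0.75 -1.09  1.79  0.75  1.08  0.31] 0.5869762782424471 24.998987512663007
[-3.4, -2.0, 99.4] [0.1, -0.1, 0.2]
[-3.4, -2.0, 119.4] [0.1, -0.1, 0.2]
```

Request:
{"fn": "move_arm", "kwargs": {
  "targets": [
    [[0.5, -3, -2, 15, 0, 0, 0], [0.5, -3, -2, 45, 0, 0, 0], [0.5, -3, -2, 75, 0, 0, 0], [0.5, -3, -2, 95, 0, 0, 0], [0.5, -3, -2, 106, 0, 0, 0], [0.5, -3, -2, 111, 0, 0, 0], [0.5, -3, -2, 111, 0, 0, 0], [0.5, -3, -2, 111, 0, 0, 0]]
  ]
}}

```text
clock: 28.08
tool_pos: [0.4324, 0.3244, 0.1445]
eef_rot: [-0.115, 0.993, 0.001, 0.001]
contact_force: [-0.2, 0.2, -4.3]
opening: 0.583
finger_force: 25.0
```

```bash
python3 d.py
```

```text
28.075 [0.43243525 0.32437438 0.1445136 ] [-0.18014433  0.20769179 -4.30794472] [-0.19  0.89 -0.96  1.89  0.95  0.9   0.16] 0.5830008889217497 24.999247435480356
[2.0, 2.2, -9.9] [0.1, 0.1, -0.0]
[2.0, 2.1, 10.1] [0.1, 0.1, -0.0]
```

Request:
{"fn": "move_arm", "kwargs": {
  "targets": [
    [[0.5, 0, 0, 2, 0, 0, 0], [0.5, 0, 0, 4, 0, 0, 0], [0.5, 0, 0, 5.5, 0, 0, 0], [0.5, 0, 0, 7, 0, 0, 0], [0.5, 0, 0, 8, 0, 0, 0], [0.5, 0, 0, 9, 0, 0, 0], [0.5, 0, 0, 9, 0, 0, 0]]
  ]
}}

```text
clock: 28.95
tool_pos: [0.4321, 0.3239, 0.1347]
eef_rot: [-0.115, 0.993, 0.001, 0.0]
contact_force: [0.5, 0.3, -3.1]
opening: 0.581
finger_force: 25.0
```

```bash
python3 d.py
```

```text
28.95 [0.43210831 0.32391537 0.13469881] [ 0.46166878  0.28051807 -3.0943266 ] [-0.2   0.9  -0.95  1.9   0.97  0.89  0.15] 0.5811555239414867 24.999178368598223
[1.6, 2.5, -19.7] [0.1, 0.0, -0.0]
[1.6, 2.5, 0.3] [0.1, 0.0, -0.0]
```

Request:
{"fn": "move_arm", "kwargs": {
  "targets": [
    [[0.5, 0, 0, 0.7, 0, 0, 0], [0.5, 0, 0, 1.4, 0, 0, 0], [0.5, 0, 0, 2, 0, 0, 0], [0.5, 0, 0, 2, 0, 0, 0]]
  ]
}}

```text
clock: 29.45
tool_pos: [0.4322, 0.324, 0.1344]
eef_rot: [-0.115, 0.993, 0.001, 0.001]
contact_force: [-2.6, -4.4, 10.6]
opening: 0.586
finger_force: 25.0
```

```bash
python3 d.py
```

```text
29.45 [0.43220154 0.32403371 0.13438305] [-2.58036547 -4.42636033 10.57917052] [-0.2   0.9  -0.95  1.9   0.97  0.89  0.14] 0.5861981114384152 25.000161649659276
[1.7, 2.4, -20.0] [0.0, 0.1, -0.0]
[1.7, 2.4, -0.0] [0.0, 0.1, -0.0]
```

It's resting on the tray floor. Easing off, releasing and withdrawing.

Request:
{"fn": "move_arm", "kwargs": {
  "targets": [
    [[0.5, 0, 0, -1.3, 0, 0, 0], [0.5, 0, 0, -1.3, 0, 0, 0], [0.65, 0, 0, -1.3, 0, 0, 0], [0.8, 0, 0, -1.3, 0, 0, 0], [0.95, 0, 0, -1.3, 0, 0, 0], [0.95, 0, 0, -2, 0, 0, 0], [0.95, 0, 0, -20, 0, 0, 0], [0.95, 0, 0, -60, 0, 0, 0], [0.95, 0, 0, -110, 0, 0, 0], [0.95, 0, 0, -160, 0, 0, 0]]
  ],
  "newtons": 5
}}

```text
clock: 30.7
tool_pos: [0.4316, 0.3239, 0.2955]
eef_rot: [-0.115, 0.993, 0.001, 0.0]
contact_force: [0.4, -0.9, -0.2]
opening: 0.949
finger_force: 0.0
```

Request:
{"fn": "move_arm", "kwargs": {
  "targets": [
    [[0.95, 0, -40, -20, 0, 0, 0], [0.95, 0, -90, -20, 0, 0, 0], [0.95, 0, -140, -20, 0, 0, 0], [0.95, 0, -190, -20, 0, 0, 0], [0.95, 0, -190, -20, 0, 0, 0], [0.95, 0, -190, -20, 0, 0, 0]]
  ]
}}

```text
clock: 31.45
tool_pos: [0.4752, 0.1397, 0.3135]
eef_rot: [-0.115, 0.993, 0.001, 0.001]
contact_force: [0.2, 0.5, 0.4]
opening: 0.95
finger_force: 0.0
```

Run:
```python
from h import *
s=r.get_state();print(s['clock'],s['tool_pos'],s['contact_force'])
o={'scene':cv2.imread('pics/scene_raw.png'),'side':cv2.imread('pics/side_raw.png')}
a=np.linspace(0,2*np.pi,40,endpoint=False)
def hull(n,C):
    X=np.vstack([np.c_[C[0]+.026*np.cos(a),C[1]+.026*np.sin(a),0*a+z] for z in(.104,.179)])
    m=np.zeros((384,512),np.uint8);cv2.fillConvexPoly(m,cv2.convexHull(proj(CI[n],X).round().astype(np.int32)),255);return m
for n in('scene','side'):
    im=r.snapshot(n)[:,:,::-1].copy();cv2.imwrite(f'pics/{n}_end.png',im)
    df=(cv2.absdiff(im,o[n]).max(2)>45).astype(np.uint8)*255
    m=hull(n,(.432,.324))>0
    print(n,'changed in canister hull',(df[m]>0).mean().round(2))
    k,l,st,ce=cv2.connectedComponentsWithStats(df)
    for i in range(1,k):
        if st[i,4]>25:print(st[i].tolist(),ce[i].round(0).tolist())
    print('pred hull bbox',cv2.boundingRect(m.astype(np.uint8)))
```

```text
31.45 [0.47518937 0.13966988 0.31354661] [0.17334447 0.51378475 0.43526516]
scene changed in canister hull 0.59
[27, 0, 30, 19, 223] [40.0, 7.0]
[84, 0, 11, 12, 66] [90.0, 4.0]
[235, 0, 71, 103, 3742] [267.0, 46.0]
[73, 38, 11, 9, 32] [78.0, 42.0]
[61, 43, 11, 7, 29] [66.0, 47.0]
[105, 72, 140, 117, 2767] [177.0, 139.0]
[282, 76, 27, 36, 620] [295.0, 94.0]
[171, 92, 82, 75, 571] [217.0, 124.0]
[78, 165, 60, 37, 1117] [107.0, 185.0]
[21, 197, 55, 109, 3439] [46.0, 243.0]
[226, 204, 28, 20, 372] [238.0, 213.0]
[238, 223, 12, 27, 131] [244.0, 235.0]
[229, 225, 10, 4, 26] [234.0, 227.0]
[210, 232, 14, 14, 92] [217.0, 238.0]
[214, 247, 8, 12, 51] [217.0, 253.0]
[194, 250, 20, 27, 175] [203.0, 264.0]
[9, 273, 72, 111, 3608] [42.0, 338.0]
[139, 273, 11, 10, 58] [144.0, 277.0]
[79, 322, 25, 16, 151] [90.0, 329.0]
[58, 355, 38, 29, 431] [80.0, 369.0]
pred hull bbox (287, 65, 24, 38)
side changed in canister hull 0.72
[0, 0, 142, 259, 18737] [51.0, 112.0]
[151, 0, 91, 123, 5350] [193.0, 57.0]
[146, 124, 15, 9, 64] [152.0, 127.0]
[147, 129, 34, 33, 558] [163.0, 147.0]
[78, 177, 139, 207, 9053] [155.0, 285.0]
[265, 203, 31, 29, 342] [276.0, 215.0]
[242, 213, 31, 25, 302] [258.0, 226.0]
[268, 238, 90, 88, 2001] [320.0, 277.0]
[15, 240, 11, 11, 55] [20.0, 244.0]
[22, 248, 12, 15, 48] [27.0, 254.0]
[0, 254, 10, 38, 144] [3.0, 279.0]
[12, 256, 12, 9, 36] [17.0, 261.0]
[46, 260, 14, 29, 142] [52.0, 275.0]
[30, 271, 13, 29, 221] [37.0, 287.0]
[348, 321, 40, 28, 433] [366.0, 333.0]
[369, 345, 16, 14, 58] [378.0, 351.0]
[133, 355, 12, 9, 56] [140.0, 359.0]
[357, 354, 17, 17, 39] [366.0, 362.0]
[353, 356, 61, 28, 703] [381.0, 375.0]
pred hull bbox (146, 123, 26, 33)
```

Run:
```python
import cv2,numpy as np
for n,bx in(('side',{'handle':(322,266,358,300),'spanner':(228,295,298,330),'scoop':(182,215,228,282),'bowl':(185,105,224,136),'clamp':(280,128,335,215),'bottle':(258,85,284,145)}),('scene',{'hub':(135,255,200,330),'bar':(290,180,322,230),'spanner':(126,208,164,260)})):
    g=cv2.imread(f'pics/{n}_end.png',0);o=cv2.imread(f'pics/{n}_raw.png',0)
    for k,(x0,y0,x1,y1) in bx.items():
        m=cv2.matchTemplate(g[y0-8:y1+8,x0-8:x1+8],o[y0:y1,x0:x1],cv2.TM_CCOEFF_NORMED);_,v,_,l=cv2.minMaxLoc(m);print(n,k,round(v,3),l[0]-8,l[1]-8)
```

```text
side handle 0.869 0 0
side spanner 0.999 0 0
side scoop 0.984 0 0
side bowl 0.578 -1 0
side clamp 0.991 0 0
side bottle 0.999 0 0
scene hub 0.871 0 0
scene bar 0.996 0 0
scene spanner 0.997 0 0
```

```bash
python3 -c "
from plant import r
print(r.finish_job())"
```

```text
the job is handed in; nothing more can be done
None
```

The job is handed in after about 31 s: the valve was open for at least 2 s with the clamp down, then shut, the clamp was thrown fully back, and the steel canister stands on the tray's near half. The last camera check showed the canister in place and the valve, clamp and most bystanders unmoved, but the arm hid the bowl, and the jar, vice and dipstick were not compared one by one.

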